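# Push a row of spacer blocks home along the loading rail and shut the keeper

### The job

Push the row of four spacer blocks along the rail as one train, from its rear end, until it is fully home against the end stop; then push the sliding keeper's upright tab until the keeper is fully across the rail behind the last block. Only push, gently, with the fingertips: do not grip or lift the blocks or the keeper, do not let the row come apart, and leave everything else on the bench where it is.

Things in the scene. Friction and masses are not known exactly. Their poses are not given: they have to be found in the camera images.
- rail: Grey loading rail, fixed, 360 mm long, base plate 80 mm wide, 10 mm thick. Origin: centre of its underside on the bench; x along the rail towards the end stop, y across it towards the keeper, z up. Two dark side walls (inner faces y = +-19 mm, outer +-27 mm, tops z = 20 mm) form the channel; the blocks slide on its floor at z = 10 mm. The end away from the stop is open.
- stop_face (a point): Centre of the end stop's face, 28 mm above the bench (rail frame: x = +165 mm, y = 0). The stop is a dark block 62 mm wide, 18 mm thick, its top at z = 52 mm.
- keeper_slide (a joint): Steel slide bar across the rail (rail frame x = -10 to 0, z = 22 to 34 mm). 0 m = fully open, nose at y = +40 mm; 0.060 m = fully across, nose at y = -20 mm, where it meets a stop. Starts at 0 to 0.012. Pushed in the rail's -y with 1.5 to 3 N; stays where it is left. Passes 5 mm behind the last block when the row is home; otherwise it strikes a block.
- keeper: The keeper's upright steel tab: 26 mm along the rail, 8 mm thick, z = 22 to 62 mm. Origin: centre of its outer (+y) face, z = 46 mm; rail frame x = -5 mm, y = 124 mm minus the keeper's travel. Push this face in the rail's -y; beyond it is free. The bar's guide (rail x = -19 to 9, y = 39 to 53, to z = 40 mm) and a 10 mm thick base ear (x = -35 to 25, to y = 139 mm) are fixed.
- block1: Plain aluminium spacer block, dark bolt hole in its top: 40 mm along the rail, 36 wide, 36 tall, about 0.14 kg. Origin: centre of its underside, x axis along the rail towards the stop, z up. The leading block, nearest the stop; home at rail x = +145 mm.
- block2: Plain aluminium spacer block, dark bolt hole in its top: 40 mm along the rail, 36 wide, 36 tall, about 0.14 kg. Origin: centre of its underside, x axis along the rail towards the stop, z up. Second in the row, 1 mm behind or touching block 1; home at rail x = +105 mm.
- block3: Plain aluminium spacer block, dark bolt hole in its top: 40 mm along the rail, 36 wide, 36 tall, about 0.14 kg. Origin: centre of its underside, x axis along the rail towards the stop, z up. Third in the row; home at rail x = +65 mm.
- block4: Plain aluminium spacer block, dark bolt hole in its top: 40 mm along the rail, 36 wide, 36 tall, about 0.14 kg. Origin: centre of its underside, x axis along the rail towards the stop, z up. The last (rear) block, the one to push, 58 to 113 mm short of home; its rear face lies 20 mm behind its origin. Home at rail x = +25 mm. The row slides with some 2 to 5 N of friction.
- spare: Bystander: a fifth block of the same kind, standing on the bench beside the rail, not in it; must be left where it is. Origin: centre of its underside.
- fitting1: Bystander: turned brass fitting, 30 mm across, 42 mm tall, standing beside the rail; must be left where it is. Origin: centre of its underside.
- fitting2: Bystander: a second such brass fitting, 30 mm across, 42 mm tall; must be left where it is. Origin: centre of its underside.
- screwdriver: Bystander: screwdriver, 180 mm long, lying on the robot's side of the rail; must be left where it is. Origin: under its middle.
- tape: Bystander: blue roll of tape lying flat past the end stop, 90 mm across, 20 mm high; must be left where it is. Origin: centre of its underside.
- bin: Bystander: open grey plastic bin, 100 by 150 mm, 70 mm high, past the rail's open end; must be left where it is. Origin: centre of its underside.
- oiler: Bystander: white plastic bottle, 56 mm across, 140 mm tall, black cap, near the rail's stop end; must be left where it is. Origin: centre of its underside.
Mind the look-alikes: they are no part of the job. Leave any green look-alike of the block1 alone.

How it is judged:
On the way, in this order (a step that is already met when the one before it is completed fails the run):
1. All four blocks are home against the end stop (within 3 mm) while the keeper is still open (x of block1 in the frame of rail above 0.142 m and x of block2 in the frame of rail above 0.102 m and x of block3 in the frame of rail above 0.062 m and x of block4 in the frame of rail above 0.022 m and value of joint keeper_slide below 0.025 m), for 0.2 s.
2. The keeper is pushed fully across behind the last block (value of joint keeper_slide above 0.055 m), for 0.2 s.
At the end, for the whole second after the job is handed in: All four blocks rest in the channel, each within 3 mm of its home place against the end stop, and the keeper's joint is over 0.055 m (of 0.060 m) (x of block1 in the frame of rail above 0.142 m and x of block2 in the frame of rail above 0.102 m and x of block3 in the frame of rail above 0.062 m and x of block4 in the frame of rail above 0.022 m and z of each of block1, block2, block3, block4 in the frame of rail below 0.013 m and linear speed of each of block1, block2, block3, block4 below 0.01 m/s and value of joint keeper_slide above 0.055 m); the robot touches nothing.
It fails at once if A block is lifted (more than 6 mm off the channel floor) or tipped (over 0.2 rad) (z of any of block1, block2, block3, block4 in the frame of rail above 0.016 m or angle between any of block1, block2, block3, block4's own z axis and vertical above 0.2 rad).
It fails at once if The row comes apart: a gap of more than 10 mm between neighbouring blocks (distance between block1 and block2 above 0.05 m or distance between block2 and block3 above 0.05 m or distance between block3 and block4 above 0.05 m).
It fails at once if A block or the keeper is gripped or rammed: more than 60 N from the fingers (contact force between the fingers and block1 above 60 N or contact force between the fingers and block2 above 60 N or contact force between the fingers and block3 above 60 N or contact force between the fingers and block4 above 60 N or contact force between the fingers and keeper above 60 N).
It fails at once if A bystander is moved more than 20 mm (distance of any of spare, fitting1, fitting2, screwdriver, tape, bin, oiler from where it was at the start of the episode above 0.02 m).
It also fails if it takes over 45 s, if anything falls off the work surface, if the arm or the gripper's body presses on something with over 40 N, if the wrist force passes 120 N, or if a joint passes its speed limit or range.

### The arm

A 6-joint arm with a two-finger parallel gripper is mounted at the origin on the work surface. World frame = base frame: x ahead of the robot, y to its left, z up, the work surface at z = 0. Lengths are in m, angles in rad, forces in N, time in s.
With the tool pointing down it reaches from about 0.275 to 0.775 m from the base axis. Payload 14.6 kg.
Tool frame: the origin (TCP) lies midway between the tips of the shut fingers; the grasp point (between the pads) lies 19 mm behind it; x points along the fingers, y is the direction in which the jaws open and shut, and the axes are right-handed (so a half turn about x gives the same grasp; the last joint's range is limited). The gripper opens to 85 mm and grips with 20 to 120 N. Pads are 22 mm wide; open, the fingers measure 114 mm over their backs; the gripper's body (76 mm by 85 mm) begins 54 mm behind the grasp point. The pads swing forward as they close: fully open they stand 13 mm farther back than shut.
Start: joints at [0.999, 0.263, -0.048, 1.259, 0, 1.415], TCP at [0.213, 0.48, 0.231] pointing down, gripper open.
Joint ranges: [-2.65, 2.65], [-0.89, 1.7], [-1.18, 1.37], [-2.13, 2.11], [-1.35, 1.29], [-3.14, 3.14]. Speed limits (rad/s): [1.89, 1.89, 2.57, 2.79, 3.14, 3.14].

### API

Orientations are given as a unit quaternion [x, y, z, w].
In Python, from cell import ctrl, jaws, planner, optics gives the robot as it stands. Calls block until the motion is done:
- ctrl.reach(position, orientation): joint-space move of the TCP to a pose.
- ctrl.line_to(position, v=0.15, frame=None, f_stop=None): straight line of the TCP; frame=None keeps the orientation; v is the mean speed in m/s. With f_stop (N) it stops when the force on the tool has changed by that much, and returns True; else False.
- ctrl.move_joints(angles): joint-space move.
- jaws.set_gripper(opening, grip_force=None): opening from 0.0 (shut) to 1.0 (fully open); grip_force is the grip in N (None keeps the last); returns when the fingers have stopped.
- ctrl.dwell(seconds).
- planner.inverse_kinematics(position, orientation): joint angles nearest the present ones, or None.
- ctrl.sense(): the state.
- optics.get_image(name): name is "scene" or "top"; returns a dict with "image" (400x640x3 uint8, red, green, blue), "camera_matrix" (3x3 intrinsics, pixels), "R" (3x3) and "t" (3): a world point X has camera coordinates R X + t. Camera axes: x right, y down, z forward; pixel columns grow to the right and rows downward; lengths in m; the calibration is good to about 2 mm. A picture is of the moment at which its call begins. There is no depth.
A pose or a line that the arm cannot do raises ctrl.IKError and nothing moves.
- ctrl.close_job(): hands the job in, once; it reports no verdict.
The state is a dict: "time_s": time; "joint_positions": joint angles; "qd": joint speeds; "joint_efforts": joint torques, N m; "eef_pos": TCP position; "orientation": TCP orientation; "force": force on the tool from outside, world axes, zero at the start; "torque": the same for the moment, N m; "opening": opening from 0.0 (shut) to 1.0 (fully open).
Only numpy, scipy, OpenCV 4.12 (cv2) and the standard library are available. Lean on these libraries where they do the work, as an engineer would, in place of code of your own. Each camera call takes 0.05 s, during which the arm holds its last target.

## Working session

There is one attempt and no reset: what is moved stays moved. The work goes in short steps, each a Python script; the robot and the scene stay as the last script left them, time stands still between calls to the robot, and variables do not carry over. Pictures are saved under pics/ and viewed, and the job is handed in when it is done.

```bash
mkdir -p pics; ls; python3 - <<'E'
from cell import ctrl,optics
import cv2,numpy as np
for n in("scene","top"):
    d=optics.get_image(n); cv2.imwrite(f"pics/{n}0.png",d["image"][:,:,::-1]); np.savez(f"{n}0.npz",**d)
    print(n,d["camera_matrix"].tolist(),np.round(d["R"],4).tolist(),d["t"])
s=ctrl.sense();print(s["time_s"],s["eef_pos"],s["orientation"],s["force"])
E
```

```text
pics
scene [[497.84402733750284, 0.0, 319.217742787059], [0.0, 497.84402733750284, 195.54492208542348], [0.0, 0.0, 1.0]] [[0.544, 0.8391, -0.0081], [0.6749, -0.4432, -0.59], [-0.4986, 0.3155, -0.8073]] [-0.32225461 -0.29795129  1.26365275]
top [[378.6122067075534, 0.0, 321.81584280001675], [0.0, 378.6122067075534, 204.68546495483827], [0.0, 0.0, 1.0]] [[-0.0293, -0.9994, 0.0198], [-0.9958, 0.0275, -0.0875], [0.0869, -0.0223, -0.996]] [0.05003503 0.52306268 0.85809317]
0.1 [0.21240688 0.4798418  0.23087962] [ 0.14597478  0.69192105 -0.14660933  0.69169526] [ 0.56446572  0.61284221 -0.12991704]
```

View pics/scene0.png

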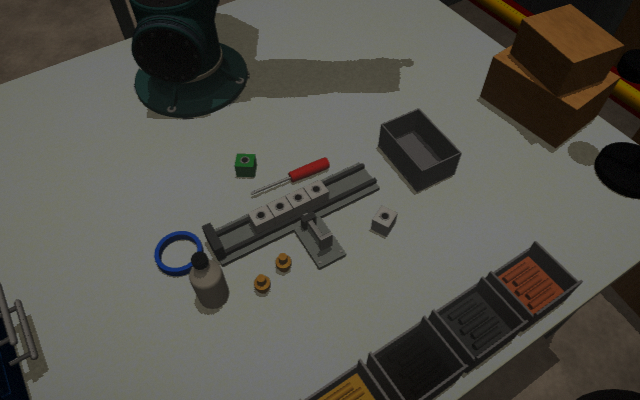

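View pics/top0.png

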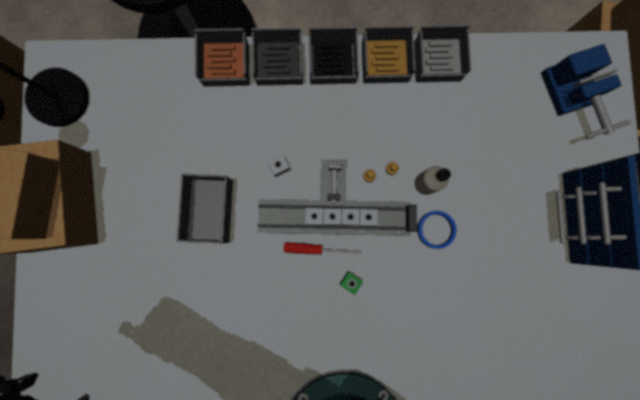

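The top view shows:
- **Rail:** columns 258–416, with the stop at (411,217) and the four blocks in the channel at (314..368,216).
- **Keeper:** tab near (334,165).
- **Bystanders:** spare (279,165), fittings (369,175) and (392,168), oiler (435,179), tape (437,229), bin (207,208), screwdriver (320,249).

What could be taken for the row's blocks:
- Green look-alike at (351,282): ignore.
- Spare at (279,165): stands outside the rail, so ignore.
- Grey blocks in the channel at (314..368,216): these are the ones. The rear block is at (314,216), the end away from the stop.

Next I'll check that choice in a close crop.

```bash
python3 - <<'E'
import cv2,numpy as np
a=cv2.imread("pics/top0.png")[145:260,245:445]; cv2.imwrite("pics/topc.png",cv2.resize(np.clip(a*1.6,0,255).astype('uint8'),None,fx=4,fy=4,interpolation=cv2.INTER_CUBIC))
a=cv2.imread("pics/scene0.png")[155:275,195:395]; cv2.imwrite("pics/scenec.png",cv2.resize(np.clip(a*1.4,0,255).astype('uint8'),None,fx=4,fy=4,interpolation=cv2.INTER_CUBIC))
E
```

```text
(no output)
```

View pics/topc.png

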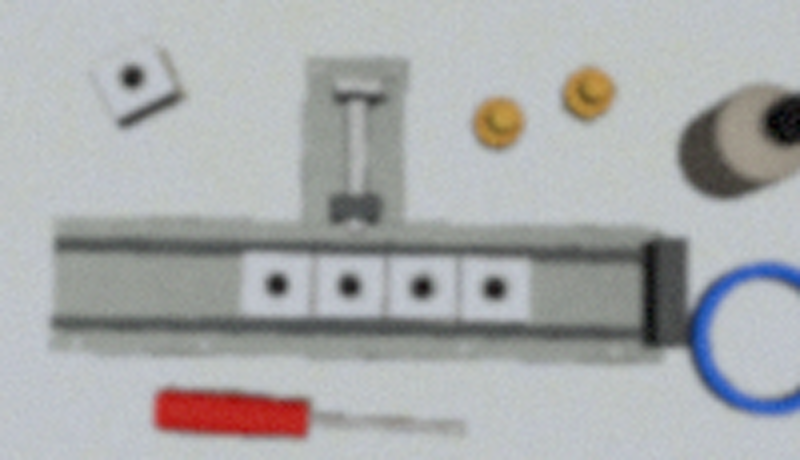

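View pics/scenec.png

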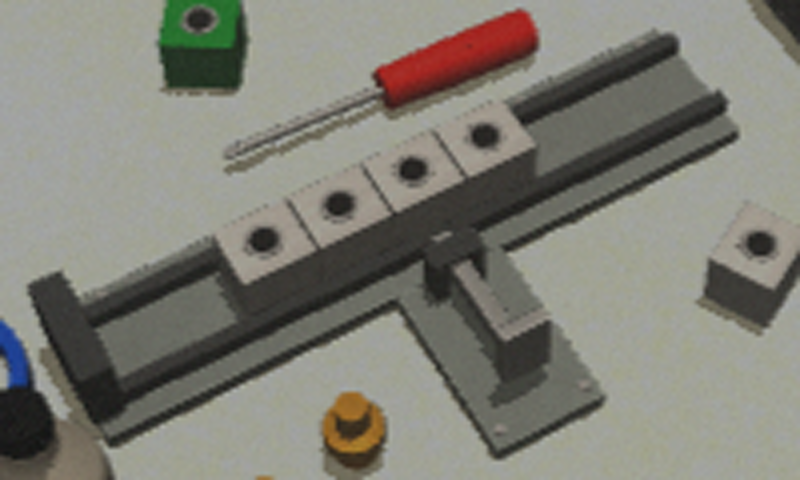

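The close crop confirms it: four grey blocks with dark holes in the channel, at crop (278..495,287). The rear block is at (278,285) and the keeper tab at (358,88). The green block and the spare lie outside the rail. Next I'll measure positions using the holes from both views and the walls.

```bash
cat > h.py <<'E'
import numpy as np,cv2
def ray(d,u,v,z):
    K,R,t=d["camera_matrix"],d["R"],d["t"]
    c=-R.T@t; w=R.T@np.linalg.solve(K,[u,v,1.0]); return c+w*(z-c[2])/w[2]
def proj(d,X):
    p=d["camera_matrix"]@(d["R"]@np.asarray(X,float)+d["t"]); return p[:2]/p[2]
def tri(da,pa,db,pb):
    P=[d["camera_matrix"]@np.hstack([d["R"],np.reshape(d["t"],(3,1))]) for d in (da,db)]
    X=cv2.triangulatePoints(P[0],P[1],np.float64(pa),np.float64(pb)).ravel(); return X[:3]/X[3]
def blob(g,u,v,r=4):
    u0,v0=int(round(u)),int(round(v)); a=g[v0-r:v0+r+1,u0-r:u0+r+1].astype(float)
    w=np.clip(np.median(a[a>np.percentile(a,50)])*0.75-a,0,None); yy,xx=np.mgrid[-r:r+1,-r:r+1]
    w[(xx**2+yy**2)>(r+.3)**2]=0
    return np.array([u0+(w*xx).sum()/w.sum(), v0+(w*yy).sum()/w.sum()])
E
python3 - <<'E'
from h import *
T=dict(np.load("top0.npz"));S=dict(np.load("scene0.npz"))
gt=cv2.cvtColor(T["image"],cv2.COLOR_RGB2GRAY);gs=cv2.cvtColor(S["image"],cv2.COLOR_RGB2GRAY)
tp=[((x+.5)/4-.5+245,(y+.5)/4-.5+145) for x,y in[(495,289),(422,288),(350,286),(278,285)]]
sp=[((x+.5)/4-.5+195,(y+.5)/4-.5+155) for x,y in[(263,240),(340,205),(413,169),(485,135)]]
H=[]
for a,b in zip(tp,sp):
    a=blob(gt,*a,3);b=blob(gs,*b,3)
    X=ray(T,*a,.046);Y=ray(S,*b,.046);Z=tri(T,a,S,b);print(X[:2].round(4),Y[:2].round(4),Z.round(4));H.append((X+Y)/2)
H=np.array(H)
C=lambda x,y,z:ray(T,(x+.5)/4-.5+245,(y+.5)/4-.5+145,z)
D=lambda x,y,z:ray(S,(x+.5)/4-.5+195,(y+.5)/4-.5+155,z)
d=H[0]-H[3];print("dir",np.degrees(np.arctan2(d[1],d[0])),np.linalg.norm(d)/3)
for n,p,z in[("baseTL",(53,220),.01),("baseBL",(50,348),.01),("wallL+ ",(55,244),.02),("wallL-",(56,323),.02),("wallR+",(645,256),.02),("wallR-",(645,332),.02),("stopfront bot",(645,297),.02),("stop back top",(687,293),.052),("tab outer top",(358,82),.062),("tabL",(336,90),.062),("tabR",(382,90),.062),("earTL",(308,60),.01),("earTR",(407,62),.01)]:
    print(n,C(*p,z)[:2].round(4))
for n,p,z in[("baseR corner",(738,135),.01),("wall+ end",(722,97),.02),("wall- end",(673,38),.02),("stop top front L",(64,273),.052),("stop top frontR",(118,380),.052),("tab top outer L",(500,338),.062),("tab top outerR",(549,313),.062),("ear cornerL",(498,450),.01),("ear R",(604,396),.01),("block rear top -",(503,100),.046),("block rear top+",(536,147),.046)]:
    print("S",n,D(*p,z)[:2].round(4))
E
```

```text
[ 0.492  -0.0685] [ 0.4908 -0.0692] [ 0.4916 -0.069   0.0468]
[ 0.4939 -0.0275] [ 0.4929 -0.0277] [ 0.4936 -0.0278  0.0469]
[0.4958 0.0136] [0.4944 0.013 ] [0.4954 0.0129 0.0472]
[0.4977 0.0544] [0.4965 0.054 ] [0.4974 0.0539 0.0471]
dir -92.66338301352637 0.0410599372466039
baseTL [0.5415 0.185 ]
baseBL [0.4664 0.1878]
wallL+  [0.5264 0.1825]
wallL- [0.4805 0.1826]
wallR+ [ 0.5098 -0.1613]
wallR- [ 0.4655 -0.1592]
stopfront bot [ 0.4858 -0.1602]
stop back top [ 0.486  -0.1762]
tab outer top [0.6091 0.0058]
tabL [0.6049 0.0183]
tabR [ 0.6042 -0.0075]
earTL [0.6331 0.0321]
earTR [ 0.6305 -0.0269]
S baseR corner [0.5459 0.1794]
S wall+ end [0.5269 0.1822]
S wall- end [0.4803 0.1843]
S stop top front L [ 0.4596 -0.1584]
S stop top frontR [ 0.526  -0.1631]
S tab top outer L [ 0.6079 -0.0085]
S tab top outerR [0.609  0.0176]
S ear cornerL [ 0.632  -0.0257]
S ear R [0.6354 0.0322]
S block rear top - [0.4827 0.0744]
S block rear top+ [0.5166 0.0719]
```

Both views agree to about 1 mm:
- **Rail:** heading −92.66°, origin about (0.4951, 0.004). The ear and rear-end checks agree.
- **Block 4:** rail x ≈ −0.050, so about 75 mm short of home.
- **Keeper:** travel about 10 mm.

Next I'll shut the jaws and move in behind the rear block.

```bash
cat >> h.py <<'E'
from scipy.spatial.transform import Rotation as Ro
th=np.radians(-92.66);ex=np.array([np.cos(th),np.sin(th),0]);ey=np.array([-ex[1],ex[0],0]);O=np.array([.4951,.004,0])
def W(x,y,z): return O+x*ex+y*ey+np.array([0,0,z])
def RX(p): q=np.asarray(p)-O; return np.round([q@ex,q@ey,q[2]],4)
def quat(yt):
    x=np.array([0,0,-1.]); return Ro.from_matrix(np.c_[x,yt,np.cross(x,yt)]).as_quat()
E
python3 - <<'E'
from h import *
from cell import ctrl,jaws,planner
for n,v in(("+ey",ey),("-ey",-ey),("+ex",ex),("-ex",-ex)):
    for p in(W(-.115,0,.16),W(-.115,0,.024),W(0,0,.024),W(-.005,.15,.1),W(-.005,.15,.032),W(-.005,.075,.032)):
        q=planner.inverse_kinematics(p,quat(v)); print(n,None if q is None else np.round(q,2))
jaws.set_gripper(0.0,40)
s=ctrl.sense();print(s["time_s"],s["opening"],s["force"],Ro.from_quat(s["orientation"]).as_matrix()[:,1])
E
```

```text
+ey [ 0.07  0.28 -0.23  1.07  0.    1.69]
+ey [ 0.07  0.4  -0.45  0.71  0.    1.69]
+ey [-0.16  0.38 -0.5   0.69  0.    1.46]
+ey [-0.12  0.53  0.02  1.06  0.    1.49]
+ey [-0.12  0.58 -0.09  0.9   0.    1.49]
+ey [-0.13  0.47 -0.3   0.8   0.    1.48]
-ey [ 0.07  0.28 -0.23  1.07  0.   -1.45]
-ey [ 0.07  0.4  -0.45  0.71  0.   -1.45]
-ey [-0.16  0.38 -0.5   0.69  0.   -1.68]
-ey [-0.12  0.53  0.02  1.06  0.   -1.65]
-ey [-0.12  0.58 -0.09  0.9   0.   -1.65]
-ey [-0.13  0.47 -0.3   0.8   0.   -1.66]
+ex [ 0.07  0.28 -0.23  1.07  0.   -3.02]
+ex [ 0.07  0.4  -0.45  0.71  0.   -3.02]
+ex [-0.16  0.38 -0.5   0.69  0.    3.03]
+ex [-0.12  0.53  0.02  1.06  0.    3.06]
+ex [-0.12  0.58 -0.09  0.9   0.    3.06]
+ex [-0.13  0.47 -0.3   0.8   0.    3.05]
-ex [ 0.07  0.28 -0.23  1.07  0.    0.12]
-ex [ 0.07  0.4  -0.45  0.71  0.    0.12]
-ex [-0.16  0.38 -0.5   0.69  0.   -0.11]
-ex [-0.12  0.53  0.02  1.06  0.   -0.08]
-ex [-0.12  0.58 -0.09  0.9   0.   -0.08]
-ex [-0.13  0.47 -0.3   0.8   0.   -0.09]
0.8667 0.0010024262940698395 [-0.28537829  0.62033845  0.667159  ] [4.04832640e-01 9.14390797e-01 5.47826286e-05]
```

```bash
python3 - <<'E'
from h import *
from cell import ctrl,jaws,optics
ctrl.reach(W(-.118,0,.13),quat(ey))
ctrl.line_to(W(-.118,0,.026),v=.1)
f0=ctrl.sense()["force"]
r=ctrl.line_to(W(-.076,0,.026),v=.03,f_stop=3)
s=ctrl.sense();print(r,RX(s["eef_pos"]),s["time_s"],s["force"]-f0)
d=optics.get_image("top");cv2.imwrite("pics/t1.png",cv2.resize(d["image"][145:260,245:445,::-1],None,fx=4,fy=4))
d=optics.get_image("scene");cv2.imwrite("pics/s1.png",cv2.resize(d["image"][115:275,195:395,::-1],None,fx=3,fy=3))
E
```

```text
True [-0.078  -0.0002  0.0258] 5.0 [-0.69242174  0.77316725  0.24182237]
```

View pics/s1.png

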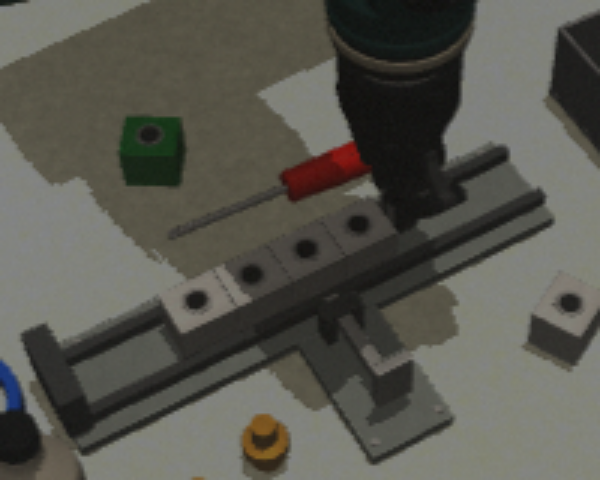

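The fingertips are at block 4's rear face (crop (400,215)), the keeper is untouched and the row is together. The stop position matches the expected contact at about −0.081. Next I'll push home, stopping on force.

```bash
python3 - <<'E'
from h import *
from cell import ctrl,jaws,optics
r=ctrl.line_to(W(-.016,0,.026),v=.03,f_stop=15)
s=ctrl.sense();print(r,RX(s["eef_pos"]),s["time_s"],s["force"])
if not r:
    r=ctrl.line_to(W(.002,0,.026),v=.015,f_stop=12)
    s=ctrl.sense();print(r,RX(s["eef_pos"]),s["time_s"],s["force"])
d=optics.get_image("top");cv2.imwrite("pics/t2.png",cv2.resize(d["image"][145:260,245:445,::-1],None,fx=4,fy=4))
d=optics.get_image("scene");cv2.imwrite("pics/s2.png",cv2.resize(d["image"][115:275,195:395,::-1],None,fx=3,fy=3))
E
```

```text
False [-0.016 -0.     0.026] 7.325 [-0.00719031  1.44781638 -2.33538241]
True [-0.0076 -0.0003  0.0257] 8.025 [ 1.24427675  4.40171626 -0.13530495]
```

View pics/s2.png

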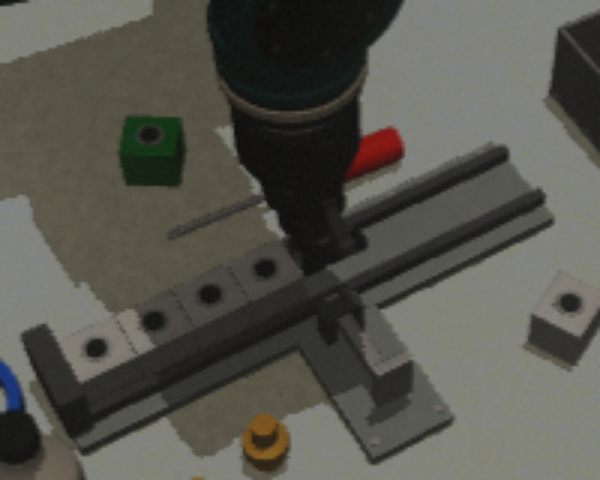

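The row looks to be up against the stop (block 1 at crop (95,347)). I'll press once more with a higher limit to confirm it is seated.

```bash
python3 - <<'E'
from h import *
from cell import ctrl,jaws,optics
for fs in (20,20):
    r=ctrl.line_to(W(.002,0,.026),v=.012,f_stop=fs)
    s=ctrl.sense();print(r,RX(s["eef_pos"]),s["time_s"],s["force"])
ctrl.dwell(.3);s=ctrl.sense();print(RX(s["eef_pos"]),s["force"])
ctrl.line_to(W(-.045,0,.026),v=.06)
ctrl.line_to(W(-.045,0,.13),v=.15)
ctrl.reach(W(-.045,-.02,.22),quat(ey))
T=optics.get_image("top");S=optics.get_image("scene")
np.savez("top3.npz",**T);np.savez("scene3.npz",**S)
cv2.imwrite("pics/t3.png",cv2.resize(T["image"][145:260,245:445,::-1],None,fx=4,fy=4))
cv2.imwrite("pics/s3.png",cv2.resize(S["image"][155:275,195:395,::-1],None,fx=4,fy=4))
print(ctrl.sense()["time_s"])
E
```

```text
True [-0.0076 -0.0004  0.0256] 8.5083 [1.22081704 2.9659521  2.2731288 ]
True [-0.0077 -0.0005  0.0255] 8.8917 [0.86872092 4.68049968 3.83978645]
[-0.0077 -0.0005  0.0255] [1.41122849 2.1722683  1.1988052 ]
11.3583
```

View pics/s3.png

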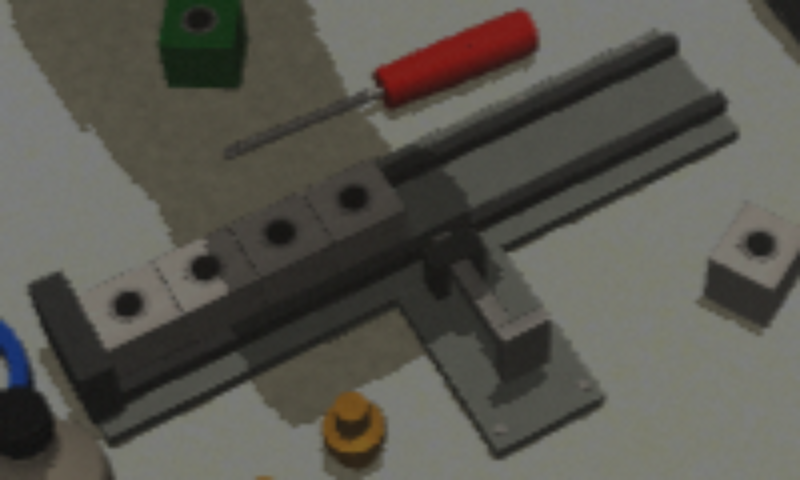

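View pics/t3.png

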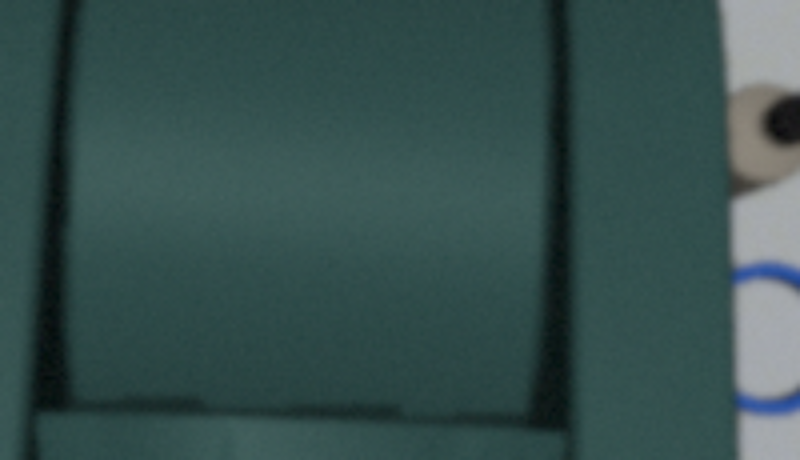

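The scene view shows the row tight against the stop, with holes at crop (127,303), (205,267), (280,232) and (352,197). The keeper is still open. The arm hides the top view. The two repeated presses stopped at once on force with no travel, so the row is seated. I'll check the numbers.

```bash
python3 - <<'E'
from h import *
S=dict(np.load("scene3.npz"));g=cv2.cvtColor(S["image"],cv2.COLOR_RGB2GRAY)
for x,y in[(127,303),(205,267),(280,232),(352,197)]:
    b=blob(g,(x+.5)/4-.5+195,(y+.5)/4-.5+155,3);print(RX(ray(S,*b,.046)))
f=[ray(S,(x+.5)/4-.5+195,(y+.5)/4-.5+155,.052) for x,y in[(64,273),(118,380)]];print([RX(p) for p in f])
E
```

```text
[ 0.1444 -0.0008  0.046 ]
[ 0.1039 -0.0006  0.046 ]
[ 0.0644 -0.0004  0.046 ]
[ 0.0242 -0.0007  0.046 ]
[array([ 0.1639, -0.0279,  0.052 ]), array([0.1655, 0.0386, 0.052 ])]
```

The blocks are all home to within about 1 mm. Next is the keeper, pushed from beyond the tab.

```bash
python3 - <<'E'
from h import *
from cell import ctrl,jaws,optics
q=quat(-ex)
ctrl.reach(W(-.005,.155,.16),q)
ctrl.line_to(W(-.005,.155,.036),v=.12)
r=ctrl.line_to(W(-.005,.088,.036),v=.03,f_stop=15)
s=ctrl.sense();print(r,RX(s["eef_pos"]),s["time_s"],s["force"])
if not r:
    for fs in(12,20):
        r=ctrl.line_to(W(-.005,.068,.036),v=.012,f_stop=fs)
        s=ctrl.sense();print(r,RX(s["eef_pos"]),s["time_s"],s["force"])
S=optics.get_image("scene")
cv2.imwrite("pics/s4.png",cv2.resize(S["image"][155:275,195:395,::-1],None,fx=4,fy=4))
E
```

```text
False [-0.005   0.0881  0.036 ] 16.3667 [1.76023049 0.34497039 0.98526874]
True [-0.005   0.0752  0.0361] 17.4667 [ 1.6654374  -0.22943085  0.95563352]
True [-0.005   0.0753  0.0361] 17.8083 [1.71806956 0.36257295 1.53409048]
```

View pics/s4.png

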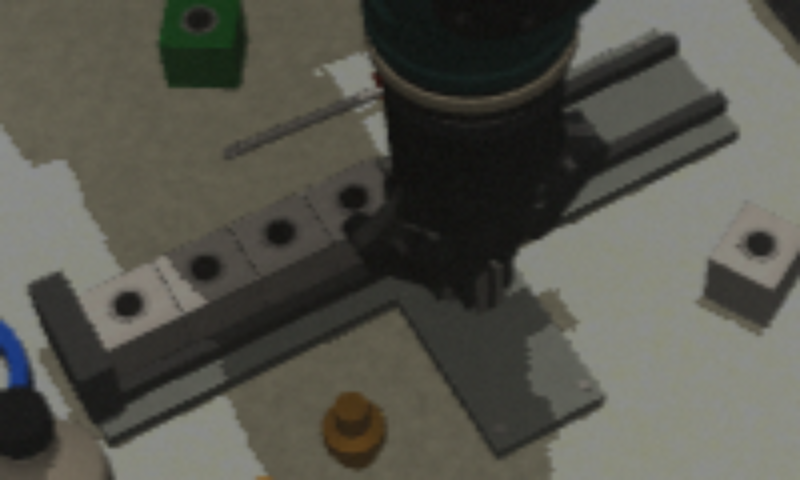

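The tool stopped at rail y = 0.0752, as predicted (0.064 for the tab face plus 0.011 for half the finger), and the repeat press gave no travel. Now I'll back off and look.

```bash
python3 - <<'E'
from h import *
from cell import ctrl,jaws,optics
ctrl.line_to(W(-.005,.13,.036),v=.06)
ctrl.line_to(W(-.005,.13,.17),v=.15)
ctrl.move_joints([0.999,0.263,-0.048,1.259,0,1.415])
T=optics.get_image("top");S=optics.get_image("scene")
cv2.imwrite("pics/t5.png",cv2.resize(np.clip(T["image"][145:260,245:445,::-1]*1.6,0,255).astype('uint8'),None,fx=4,fy=4))
cv2.imwrite("pics/s5.png",cv2.resize(np.clip(S["image"][155:275,195:395,::-1]*1.4,0,255).astype('uint8'),None,fx=4,fy=4))
np.savez("top5.npz",**T);np.savez("scene5.npz",**S)
print(ctrl.sense()["time_s"])
gt,gs=[cv2.cvtColor(d["image"],cv2.COLOR_RGB2GRAY) for d in(T,S)]
for x in(.145,.105,.065,.025):
    a=blob(gt,*proj(T,W(x,0,.046)),3);b=blob(gs,*proj(S,W(x,0,.046)),3)
    print(RX(ray(T,*a,.046)),RX(ray(S,*b,.046)))
E
```

```text
22.325
[0.1438 0.0005 0.046 ] [ 0.1447 -0.0003  0.046 ]
[0.1037 0.0005 0.046 ] [ 0.1043 -0.0005  0.046 ]
[0.0639 0.0006 0.046 ] [ 0.0645 -0.0003  0.046 ]
[0.0237 0.0008 0.046 ] [ 0.0244 -0.0003  0.046 ]
```

View pics/t5.png

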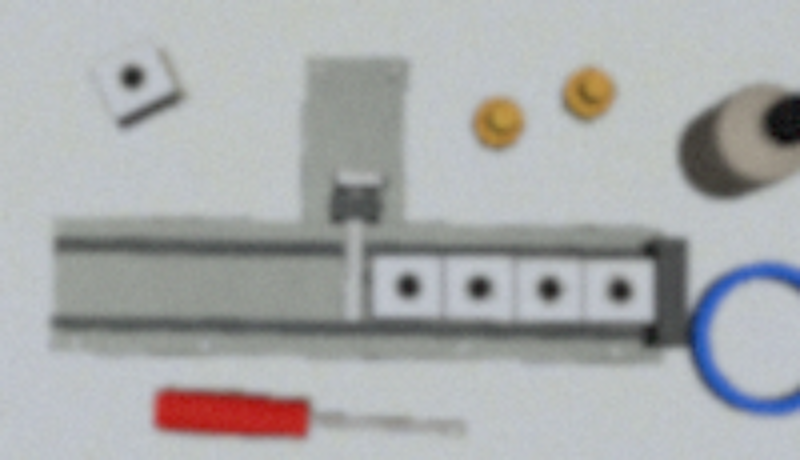

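View pics/s5.png

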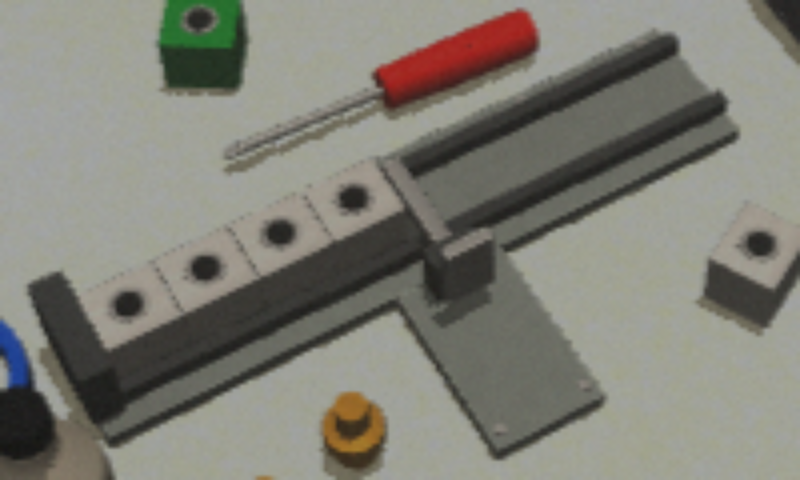

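Both views show the bar fully across behind block 4: its nose is at the far wall, top crop (353,320). The tab moved from row 82 to row 174, about 49 mm, so total travel is about 0.059 m. The bystanders in the crops look unmoved. Handing in.

```bash
python3 -c "
from cell import ctrl
ctrl.close_job()"
```

```text
the job is handed in; nothing more can be done
```

I handed the job in with the row home against the end stop and the keeper pushed fully across behind the last block. The hand-in gives no verdict, so this rests on my own checks.

- **Row:** I pushed it from block 4's rear face with the shut fingertips until it stopped on force. Two further presses gave no travel. In the last pictures the blocks measure at rail x = 0.144, 0.104, 0.064 and 0.024 m, within about 1.3 mm of home in both views, with no visible gaps.
- **Keeper:** I pushed its tab until it stopped on force, and a repeat press gave no travel. The pictures show the bar spanning the channel, with travel of about 0.059 m.
- **Force readings:** those taken just after each stop were only 1–5 N, below the 12–20 N stop limits, so I relied on position and the pictures for seating. I did not record peak contact force.
- **Bystanders:** the spare, fitting 1, screwdriver and green block look unmoved in the final views, and so do the visible parts of fitting 2, the oiler and the tape. I did not measure any of them. The bin was outside those crops, and the arm never went near it.
- **Time and clearance:** the last robot time before hand-in was 22.3 s, with the arm back at its start pose and clear of everything.

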